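# Fish a locking bar out of a lift guide with a hooked pick

### The job

The yellow locking bar has slipped too far into the narrow slot of the red lift guide. Hook it from behind with the orange-handled pick and drag it all the way out of the slot onto the bench before you take it in the gripper, then lay it down (do not drop it) flat in the blue parts tray, and put the pick back on its grey two-post rest as you found it. It does not matter which of the two you put away first; leave the other things on the bench where they are.

Things in the scene. Friction and masses are not known exactly. Their poses are not given: they have to be found in the camera images.
- guide: Fixed red lift guide: two upright cheeks, each 16 mm thick, 45 mm tall, with a slot 18 mm wide and 190 mm long between. Origin on the bench in the middle of the slot; x along the slot, z up. Slot open on top, its floor is the bench; mouth (open end) at x = -95 mm, shut by a wall at x = +95 mm. Foot flanges 8 mm high reach 45 mm either side of the middle line.
- bar_center (a point): Centre of the loose yellow steel locking bar, 110 mm long (its x axis), 12 wide (y), 20 tall (z), about 0.2 kg. It starts on the bench in the slot, upright (20 mm tall), wholly inside the mouth, along the slot within 0.03 rad, with 35 to 75 mm free between its inner end and the slot's end wall.
- pick_handle (a point): Centre of the handle of the loose hooked pick, 0.1 kg. Handle: orange box 100 mm long (x), 22 wide (y), 24 tall (z). From its +x end an 8 mm steel rod runs straight at the handle's middle height to 146 mm from this point, then turns straight down, ending 75 mm below that height. It starts level on the rest, this point 90 mm above the bench, x along the rest's x.
- pick_tip (a point): The lower end of the pick's hook leg (8 mm thick rod, round end): in the pick's axes 146 mm ahead (+x) of and 75 mm below the handle's centre. The leg extends upward from this point.
- rest: Fixed grey two-post rest on a plywood foot (120 x 70 x 10 mm). Origin on the bench under its middle; x along the pick's handle towards the hook, z up. Posts 12 mm thick (x), 60 wide (y), at x = -38 and +38 mm, carry the handle's underside 78 mm above the bench; fingers fit between the posts. Lips on the posts, 16 mm higher, leave a 32 mm gap for the handle.
- tray: Fixed open blue plastic parts tray, 165 (x) by 120 (y) by 30 mm tall, walls and floor 5 mm thick. Origin on the bench under its middle, z up.
- green_bottle: Green glass bottle, 64 mm across, 210 mm tall, standing; origin at its foot. Bystander, not to be moved.
- spray_can: White and red spray can, 56 mm across, 170 mm tall, standing; origin at its foot. Bystander.
- grease_jar: White jar with red cap, 72 mm across, 75 mm tall; origin at its foot. Bystander.
- wrench: Steel wrench, 180 mm long (along its x), lying; origin under its middle. Bystander.
- screwdriver: Screwdriver, 200 mm long (along its x), lying; origin under its middle. Bystander.
- hammer: Hammer, 260 mm long (along its x), lying; origin under its middle. Bystander.
- tape_roll: Black roll of tape, 90 mm across, 25 mm tall, lying flat; origin at its foot. Bystander.
Mind the look-alikes: they are no part of the job. There is more than one size of the tray; the job needs the larger.

How it is judged:
On the way, in this order (a step that is already met when the one before it is completed fails the run):
1. the pick pulls on the bar inside the slot, its hook tip low behind it (contact force between pick and bar above 0.1 N and x of pick_tip in the frame of bar_center above 0.05 m and x of bar_center in the frame of guide above -0.06 m and height (world z) of pick_tip below 0.025 m).
2. the bar lies on the bench, all of it out of the slot's mouth (x of bar_center in the frame of guide below -0.14 m and height (world z) of bar_center below 0.03 m), for 0.2 s.
At the end, for the whole second after the job is handed in: Bar still and flat (within 7 degrees) on the tray floor, centre inside its walls; pick still on both posts of its rest between the lips, level within 7 degrees, hook down and pointing as at the start, handle centre within 25 mm along and 10 mm across of the middle of the rest (x of bar_center in the frame of tray between -0.075 and 0.075 m and y of bar_center in the frame of tray between -0.05 and 0.05 m and z of bar_center in the frame of tray below 0.022 m and angle between bar_center's own x axis and vertical between 1.4508 and 1.6908 rad and linear speed of each of bar, pick below 0.02 m/s and x of pick_handle in the frame of rest between -0.025 and 0.025 m and y of pick_handle in the frame of rest between -0.01 and 0.01 m and z of pick_handle in the frame of rest between 0.085 and 0.095 m and angle between pick_handle's own z axis and vertical below 0.12 rad and x of pick_tip in the frame of rest above 0.1 m); the robot touches nothing.
It fails at once if the fingers touch the bar while any of it is still in the slot (contact force between the fingers and bar above 0.5 N and x of bar_center in the frame of guide above -0.135 m and horizontal distance between bar_center and guide below 0.135 m and height (world z) of bar_center below 0.05 m).
It fails at once if the bar is let fall (out of the fingers and more than 60 mm up) (contact force between the fingers and bar below 0.05 N and height (world z) of bar_center above 0.06 m).
It fails at once if a bystander is moved more than 40 mm (distance of any of green_bottle, spray_can, grease_jar, wrench, screwdriver, hammer, tape_roll from where it was at the start of the episode above 0.04 m).
It also fails if it takes over 58 s, if anything falls off the work surface, if the arm or the gripper's body presses on something with over 40 N, if the wrist force passes 120 N, or if a joint passes its speed limit or range.

### The arm

A 6-joint arm with a two-finger parallel gripper is mounted at the origin on the work surface. World frame = base frame: x ahead of the robot, y to its left, z up, the work surface at z = 0. Lengths are in m, angles in rad, forces in N, time in s.
With the tool pointing down it reaches from about 0.25 to 0.775 m from the base axis. Payload 4 kg.
Tool frame: the origin (TCP) lies midway between the tips of the shut fingers; the grasp point (between the pads) lies 19 mm behind it; z points along the fingers, x is the direction in which the jaws open and shut, and the axes are right-handed (so a half turn about z gives the same grasp; the last joint's range is limited). The gripper opens to 94 mm and grips with 3 to 60 N. Pads are 16 mm wide; open, the fingers measure 119 mm over their backs; the gripper's body (75 mm by 177 mm) begins 78 mm behind the grasp point.
Start: joints at [1.029, 0.087, 1.371, -0, 1.684, -0.103], TCP at [0.234, 0.498, 0.206] pointing down, gripper open.
Joint ranges: [-3.1, 3.1], [-0.76, 2.03], [0.27, 2.55], [-1.08, 4.22], [0.17, 2.65], [-2.57, 2.57]. Speed limits (rad/s): [2.79, 2.79, 3.14, 3.14, 3.14, 3.14].

### API

Orientations are given as [roll, pitch, yaw] about the fixed x, y, z axes, in that order (R = Rz(yaw) Ry(pitch) Rx(roll)).
In Python, from bench import robot, eyes, close_job gives the robot as it stands.
- The arm moves only by the shell command python3 -m jog 'ROWS'. ROWS is JSON, a list of rows, each a list of 3 entries, a list of its own where there are three numbers: the turn, a rotation vector about the tool's x, y, z in degrees, then the shift along the tool's x, y, z in mm, then the closure, from -1 (fully open) to 1 (shut). In form: [[[wx, wy, wz], [x, y, z], claw], ...]. A call has 1 to 5 rows; each row is the pose to reach, as a shift and turn from the pose commanded when the call began, along the tool's axes at that moment; what a row does not reach only later rows make up. A row lasts 1/10 s, in which the tool goes at most 50 mm and 8.59 degrees, less where a joint would pass 70% of its speed; a pose out of reach is approached as far as the arm can. A call with a gripper value outside its range is refused whole. The fingers move at their own pace and stop on an object; the grip force is fixed at half the most. Time passes only in rows, so rows that repeat a pose let the fingers close. It gives the time, the measured TCP pose, the force and the opening at its end, in the units of the state.
- robot.get_obs(): the state, without advancing time (a new reading comes with each control period).
- eyes.snapshot(name): name is "scene" or "top" or "wrist"; returns (picture, depth): 480x640x3 uint8, red, green, blue; 480x640 float32, m along the optical axis (not along the pixel's ray), 0 where there is no reading.
- eyes.camera_params(name): a dict with "mtx" (3x3 intrinsics, pixels), "world_to_cam" (4x4, takes a point from world to camera coordinates). Camera axes: x right, y up, looking along -z (the intrinsics and any distortion apply to the point x, -y, -z); pixel columns grow to the right and rows downward; lengths in m; the calibration is good to about 2 mm. A picture is of the moment at which its call begins: read the wrist's pose just before it. camera_params takes no time and is no camera call; for the wrist camera it gives the pose at the moment of the call.
- close_job(): hands the job in, once; it reports no verdict.
The state is a dict: "time": time; "joint_positions": joint angles; "qvel": joint speeds; "joint_torque": joint torques, N m; "tool_pos": TCP position; "ee_rot": TCP orientation; "wrist_force": force on the tool from outside, world axes, zero at the start; "wrist_torque": the same for the moment, N m; "width": finger opening in m.
Only numpy, scipy, OpenCV 4.12 (cv2) and the standard library are available. Lean on these libraries where they do the work, as an engineer would, in place of code of your own. Each camera call takes 0.05 s, during which the arm holds its last target. There are 200 camera calls.

## Working session

There is one attempt and no reset: what is moved stays moved. The work goes in short steps, Python scripts to look and compute and a shell command to move; the robot and the scene stay as the last step left them, time stands still between calls to the robot, and variables do not carry over. Pictures are saved under pics/ and viewed, about 8 in all and at most 12, crops included, and the job is handed in when it is done.

```bash
mkdir -p pics; ls; cat > h.py <<'E'
import numpy as np, cv2
from bench import robot, eyes
from scipy.spatial.transform import Rotation as R
def snap(n):
    P=eyes.camera_params(n); im,d=eyes.snapshot(n); return im,d,np.array(P["mtx"]),np.array(P["world_to_cam"])
def ray(u,v,K,T):
    c=np.array([(u-K[0,2])/K[0,0],-(v-K[1,2])/K[1,1],-1.0]); Ri=T[:3,:3].T
    return -Ri@T[:3,3], Ri@c
def onplane(u,v,z,K,T):
    o,d=ray(u,v,K,T); return o+d*(z-o[2])/d[2]
def cloud(dep,K,T):
    v,u=np.mgrid[0:dep.shape[0],0:dep.shape[1]]
    c=np.stack([(u-K[0,2])/K[0,0]*dep,-(v-K[1,2])/K[1,1]*dep,-dep],-1)
    return (c-T[:3,3])@T[:3,:3]
def save(name,im): cv2.imwrite("pics/"+name,cv2.cvtColor(im,cv2.COLOR_RGB2BGR))
E
python3 - <<'E'
from h import *
print(robot.get_obs())
for n in("top","scene"):
    im,d,K,T=snap(n); save(n+"1.png",im); np.savez(n+".npz",im=im,d=d,K=K,T=T); print(n,K.tolist(),T.round(3).tolist(),(d>0).mean())
print([k for k in eyes.camera_params("top")])
E
```

```text
pics
{'time': 0.0, 'joint_positions': array([ 1.02890537e+00,  8.79281883e-02,  1.37225205e+00, -1.87295478e-05,
        1.68356041e+00, -1.03086808e-01]), 'qvel': array([ 0.00173583,  0.00041398, -0.0002866 , -0.00075482,  0.00045899,
        0.00017993]), 'joint_torque': array([ 1.83448428e-03, -3.40162146e+01, -3.02440774e+01,  7.19702756e-02,
        3.26867716e-02, -1.84939504e-04]), 'tool_pos': array([0.23339489, 0.4974262 , 0.20431993]), 'ee_rot': array([-3.14139013e+00,  2.13850094e-03,  1.13199030e+00]), 'wrist_force': array([1.00639661, 0.30925324, 0.00746273]), 'wrist_torque': array([ 0.04419839,  0.01399945, -0.01849083]), 'width': 0.09426949164594702}
top [[624.1823438592951, 0.0, 315.9666730654468], [0.0, 624.1823438592951, 241.44896442071575], [0.0, 0.0, 1.0]] [[0.027, -1.0, 0.011, -0.032], [0.998, 0.027, 0.055, -0.553], [-0.056, 0.01, 0.998, -1.556], [0.0, 0.0, 0.0, 1.0]] 0.9958203125
scene [[444.7961557906798, 0.0, 309.9268128759515], [0.0, 444.7961557906798, 236.69315592204035], [0.0, 0.0, 1.0]] [[0.878, 0.479, -0.013, -0.47], [-0.398, 0.743, 0.539, 0.179], [0.268, -0.468, 0.842, -1.331], [0.0, 0.0, 0.0, 1.0]] 0.995869140625
['mtx', 'world_to_cam']
```

View pics/top1.png

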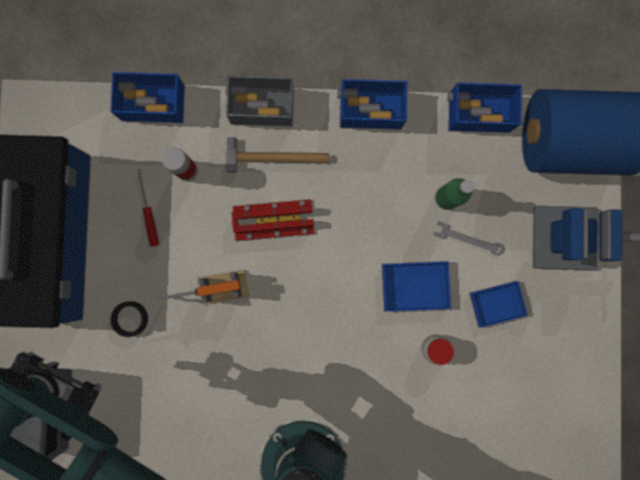

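View pics/scene1.png

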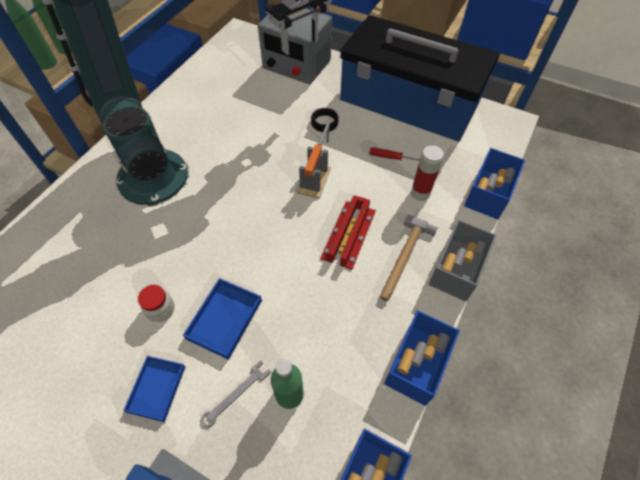

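The top view shows two candidate blue trays: (416,287), larger, and (499,304), smaller. The bins at the back edge are not bare trays. The guide is at (273,220), the pick on its rest is at (218,287), and the hook points left towards the tape. Next I'll take a crop of the tray and guide and measure.

```bash
python3 - <<'E'
from h import *
D=np.load("top.npz"); im,d,K,T=[D[k] for k in("im","d","K","T")]
a=cv2.resize(im[190:310,150:330],(720,480),interpolation=cv2.INTER_CUBIC)
b=cv2.resize(im[250:340,370:540],(340,180),interpolation=cv2.INTER_CUBIC)
c=np.zeros((600,720,3),np.uint8); c[:420]=a[:420]; c[420:,:340]=b
S=np.load("scene.npz"); s=S["im"]; e=cv2.resize(s[190:275,310:390],(188,180),interpolation=cv2.INTER_CUBIC); c[420:,350:538]=e
e=cv2.resize(s[100:200,290:340],(90,180),interpolation=cv2.INTER_CUBIC); c[420:,560:650]=e
save("crop.png",c)
for nm,Q in(("top",D),("scene",S)):
    im,d,K,T=[Q[k] for k in("im","d","K","T")]
    C=cloud(d,K,T); hsv=cv2.cvtColor(im,cv2.COLOR_RGB2HSV); H,Sa,V=[hsv[...,i].astype(int) for i in range(3)]
    for name,m in dict(red=((H<6)|(H>174))&(Sa>150)&(V>60),yellow=(H>19)&(H<32)&(Sa>130)&(V>80),orange=(H>6)&(H<17)&(Sa>170)&(V>90),blue=(H>105)&(H<125)&(Sa>130)&(V>50)).items():
        n,l,st,ce=cv2.connectedComponentsWithStats(m.astype(np.uint8))
        for i in range(1,n):
            if st[i,4]<40: continue
            p=C[(l==i)&(d>0)]; 
            if not(0.1<p[:,0].mean()<.85 and p[:,2].mean()<.3): continue
            q=p
            r=cv2.minAreaRect((q[:,:2]*1000).astype(np.float32))
            print(nm,name,ce[i].round(),st[i,4],"z",np.percentile(p[:,2],[5,50,95]).round(3),"rect",np.round(r[0],1),np.round(r[1],1),round(r[2],1))
E
```

```text
top red [272. 220.] 1772 z [0.003 0.04  0.049] rect [606.5  93.2] [ 86.1 196.4] 6.8
top red [150. 227.] 286 z [0.016 0.024 0.031] rect [580.2 399.3] [94.9 19.3] 14.4
top red [440. 351.] 490 z [0.068 0.074 0.08 ] rect [ 294.8 -321.9] [58.7 58. ] 86.6
top yellow [281. 218.] 148 z [0.013 0.02  0.024] rect [609.9  73. ] [11.8 91.5] 6.9
top orange [218. 288.] 351 z [0.096 0.101 0.107] rect [433.2 214. ] [21.1 98.3] 11.3
top blue [585. 130.] 8182 z [0.103 0.184 0.2  ] rect [ 829.2 -653.1] [239.6 193. ] 90.0
top blue [569. 234.] 1249 z [0.054 0.147 0.158] rect [ 581.  -614.9] [ 33.9 114.4] 89.4
top blue [616. 235.] 451 z [0.149 0.153 0.158] rect [ 581.  -709.2] [113.7  26.9] 0.3
top blue [592. 236.] 170 z [0.093 0.099 0.104] rect [ 580.4 -676.8] [20.1 73.2] 87.6
top blue [416. 286.] 3035 z [-0.002  0.005  0.029] rect [ 448.7 -269.2] [116.  164.3] 4.2
top blue [498. 304.] 1716 z [-0.003  0.003  0.021] rect [ 409.3 -478.6] [ 88.  126.1] 15.5
scene red [296.  70.] 57 z [0.045 0.059 0.067] rect [171.7 568.3] [24.3 22.8] 2.5
scene red [385. 153.] 201 z [0.016 0.024 0.03 ] rect [581.2 393.1] [93.7 19. ] 13.8
scene red [424. 182.] 351 z [0.046 0.083 0.117] rect [728.7 292.6] [48.2 18.8] 9.8
scene red [349. 232.] 1477 z [0.008 0.038 0.049] rect [606.3  88.5] [ 84.7 200.3] 6.5
scene red [151. 297.] 509 z [0.071 0.076 0.079] rect [ 292.5 -326.5] [56.3 59.2] 75.4
scene orange [313. 160.] 219 z [0.091 0.103 0.107] rect [433.2 206.8] [19.9 96.9] 12.5
scene blue [504.  24.] 3947 z [-0.208 -0.099  0.007] rect [ 679.  1308.4] [1096.4  311.9] 88.3
scene blue [406. 101.] 4829 z [0.02  0.087 0.154] rect [570.5 565.1] [428.7 123.6] 16.4
scene blue [223. 318.] 3349 z [0.004 0.008 0.031] rect [ 449.1 -274.4] [119.8 163.9] 3.7
scene blue [155. 389.] 2350 z [0.003 0.006 0.024] rect [ 409.2 -482.4] [ 90.7 121.8] 15.2
scene blue [144. 474.] 338 z [0.106 0.155 0.158] rect [ 544.9 -610.4] [54.4 20.6] 28.5
```

View pics/crop.png

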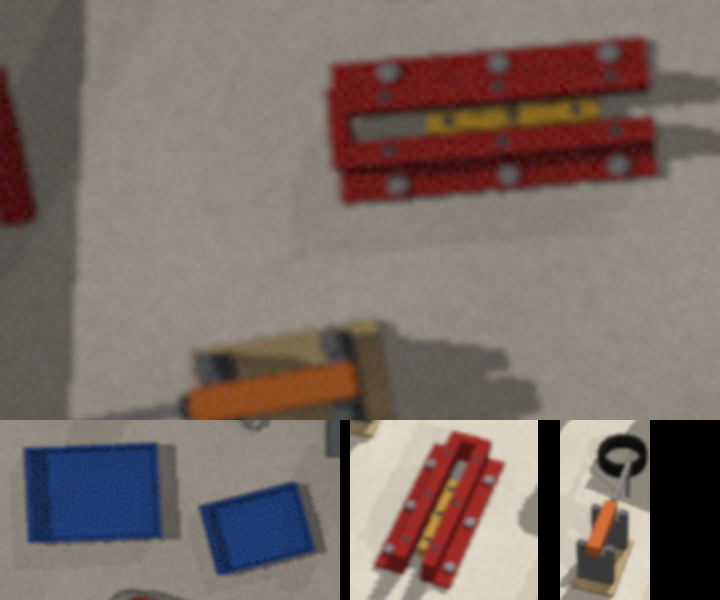

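The crop confirms three things:
- The larger tray at (416,287) measures 164x116 mm. The other is about 126x88 mm.
- The guide is shut at its left end (+y).
- The bar's inner end is near pixel (256,220).

I'll write a move calculator and go above the pick.

```bash
cat >> h.py <<'E'
def go(pos,yaw_deg,verbose=True):
    o=robot.get_obs(); M=R.from_euler('xyz',o["ee_rot"]); G=R.from_euler('xyz',[np.pi,0,np.radians(yaw_deg)])
    print("now t%.2f"%o["time"],np.round(o["tool_pos"]*1000,1),np.degrees(o["ee_rot"]).round(1),"w%.1f"%(o["width"]*1000),"| turn",(M.inv()*G).as_rotvec(degrees=True).round(1),"shift",(M.inv().apply(np.array(pos)-o["tool_pos"]*1000)).round(1))
E
python3 -c "
from h import *
go([433,211,230],11.8)"
```

```text
now t0.10 [233.4 497.5 204.4] [-1.80e+02  1.00e-01  6.49e+01] w93.7 | turn [ 0.   0.1 53.1] shift [-174.6  302.4  -25.3]
```

```bash
python3 -m jog '[[[0,0,8],[-35,43,-25],-1],[[0,0,16],[-60,85,-25],-1],[[0,0,24],[-85,128,-25],-1],[[0,0,32],[-110,170,-25],-1],[[0,0,40],[-130,215,-25],-1]]'; python3 -c "
from h import *
go([433,211,230],11.8)"
```

```text
time: 0.6
tool_pos: [0.3691, 0.2921, 0.2304]
ee_rot: [-3.141, -0.0, 0.429]
wrist_force: [1.7, -0.3, -0.3]
width: 0.094
now t0.60 [369.1 292.1 230.4] [-180.    -0.    24.6] w94.0 | turn [-0.  -0.  12.8] shift [ 24.4 100.4   0.4]
```

```bash
python3 -m jog '[[[0,0,6],[12,50,0],-1],[[0,0,13],[24,100,0],-1],[[0,0,13],[24,100,0],-1],[[0,0,13],[24,100,0],-1]]'; python3 - <<'E'
from h import *
im,d,K,T=snap("wrist"); save("w1.png",im); np.savez("w1.npz",im=im,d=d,K=K,T=T)
hsv=cv2.cvtColor(im,cv2.COLOR_RGB2HSV); H,S,V=[hsv[...,i].astype(int) for i in range(3)]
m=((H>6)&(H<17)&(S>150)&(V>60)).astype(np.uint8)
c=max(cv2.findContours(m,0,2)[0],key=cv2.contourArea); r=cv2.minAreaRect(c)
print(r); b=cv2.boxPoints(r); p=np.array([onplane(u,v,.102,K,T) for u,v in b])*1000; print(p.round(1),p.mean(0).round(1))
C=cloud(d,K,T); q=C[(m>0)&(d>0)]; print(np.percentile(q[:,2],[5,50,95]).round(4), (q.mean(0)*1000).round(1))
go([433,211,230],11.8)
E
```

```text
time: 1.0
tool_pos: [0.4328, 0.2124, 0.2298]
ee_rot: [-3.141, 0.002, 0.205]
wrist_force: [0.7, 0.0, 0.0]
width: 0.0939
((317.0, 222.5), (115.0, 26.0), 90.0)
[[411.7 260.4 102. ]
 [432.2 264.6 102. ]
 [453.1 167.5 102. ]
 [430.8 162.9 102. ]] [432.  213.9 102. ]
[0.1007 0.1027 0.104 ] [435.  216.5 103.5]
now t1.05 [432.2 213.4 230. ] [-1.80e+02  1.00e-01  1.19e+01] w94.0 | turn [-0.   0.1  0.1] shift [0.2 2.5 0. ]
```

View pics/w1.png

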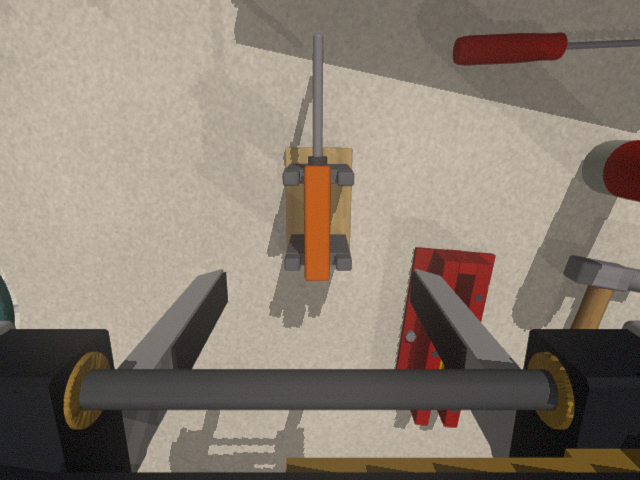

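The handle fills (305-329, 165-280) and lies straight along the image axis. Its centre is within 1 mm of the TCP laterally, so I'm descending and gripping.

```bash
python3 -m jog '[[[0,0,0],[0,1,45],-1],[[0,0,0],[0,1,90],-1],[[0,0,0],[0,1,130],-1],[[0,0,0],[0,1,155],-1],[[0,0,0],[0,1,159],-1]]'; python3 -m jog '[[[0,0,0],[0,0,0],-1],[[0,0,0],[0,0,0],0.5],[[0,0,0],[0,0,0],1],[[0,0,0],[0,0,0],1],[[0,0,0],[0,0,0],1]]';python3 -m jog '[[[0,0,0],[0,0,0],1],[[0,0,0],[0,0,0],1],[[0,0,0],[0,0,0],1]]'
```

```text
time: 1.55
tool_pos: [0.4287, 0.2131, 0.0675]
ee_rot: [3.141, 0.008, 0.211]
wrist_force: [0.3, -0.6, 0.1]
width: 0.0939
time: 2.05
tool_pos: [0.4335, 0.2125, 0.0725]
ee_rot: [-3.141, -0.002, 0.207]
wrist_force: [0.8, 0.1, -0.7]
width: 0.0656
time: 2.35
tool_pos: [0.4329, 0.2123, 0.0715]
ee_rot: [-3.142, -0.0, 0.207]
wrist_force: [-1.4, -0.8, -0.4]
width: 0.0413
```

```bash
python3 -m jog '[[[0,0,0],[0,0,0],1],[[0,0,0],[0,0,0],1],[[0,0,0],[0,0,0],1],[[0,0,0],[0,0,0],1],[[0,0,0],[0,0,0],1]]'; python3 -m jog '[[[0,0,0],[0,0,-10],1],[[0,0,0],[0,0,-30],1],[[0,0,0],[0,0,-60],1],[[0,0,0],[0,0,-90],1],[[0,0,0],[0,0,-90],1]]'; python3 -m jog '[[[0,0,0],[0,0,0],1]]'; python3 - <<'E'
from h import *
im,d,K,T=snap("top"); save("t2.png",cv2.resize(im[190:340,100:340],(720,450),interpolation=cv2.INTER_CUBIC))
S=np.load("top.npz")
# guide: cloud heights from top+scene initial views
for n in("top","scene"):
    Q=np.load(n+".npz"); im,d,K,T=[Q[k] for k in("im","d","K","T")]
    C=cloud(d,K,T); hsv=cv2.cvtColor(im,cv2.COLOR_RGB2HSV); H,Sa,V=[hsv[...,i].astype(int) for i in range(3)]
    roi=(C[...,0]>.5)&(C[...,0]<.7)&(C[...,1]>-.05)&(C[...,1]<.25)
    a=np.radians(96.8); ex=np.array([np.cos(a),np.sin(a)]); ey=np.array([-ex[1],ex[0]])
    L=lambda p:(np.stack([(p[:,:2]-[.606,.091])@ex,(p[:,:2]-[.606,.091])@ey],-1)*1000)
    m=((H<6)|(H>174))&(Sa>120)&roi&(C[...,2]>.037); p=L(C[m]); print(n,"cheeks x",np.percentile(p[:,0],[1,99]).round(1),"y",np.percentile(p[:,1],[1,99]).round(1))
    for s in(-1,1):
        q=p[(np.sign(p[:,1])==s)&(abs(p[:,0])<80)]; print(s,q.mean(0).round(1),np.polyfit(q[:,0],q[:,1],1).round(3))
    y=(H>17)&(H<34)&(Sa>90)&(V>60)&roi&(C[...,2]<.035); p=L(C[y]); print("yellow",y.sum(),np.percentile(p,[2,50,98],axis=0).round(1).tolist())
E
```

```text
time: 2.85
tool_pos: [0.4327, 0.2123, 0.0714]
ee_rot: [3.142, 0.0, 0.207]
wrist_force: [-0.9, -0.4, -0.2]
width: 0.0216
time: 3.35
tool_pos: [0.4357, 0.2134, 0.1672]
ee_rot: [-3.14, -0.011, 0.207]
wrist_force: [0.4, 0.5, -0.7]
width: 0.0216
time: 3.45
tool_pos: [0.4332, 0.2124, 0.1621]
ee_rot: [-3.141, -0.002, 0.207]
wrist_force: [-0.5, 0.3, -2.9]
width: 0.0217
top cheeks x [-94.8 100.1] y [-25.8  24. ]
-1 [  0.5 -17.8] [-3.0000e-03 -1.7828e+01]
1 [ 1.8 16.8] [-4.0000e-03  1.6849e+01]
yellow 217 [[-61.7, -9.7], [-8.8, -1.6], [43.7, 4.3]]
scene cheeks x [-101.2   96.3] y [-23.5  26. ]
-1 [  0.1 -17.4] [ 7.0000e-03 -1.7361e+01]
1 [-2.8 17.6] [-6.0000e-03  1.7603e+01]
yellow 122 [[-67.1, -2.5], [-17.2, 2.0], [40.6, 6.4]]
```

View pics/t2.png

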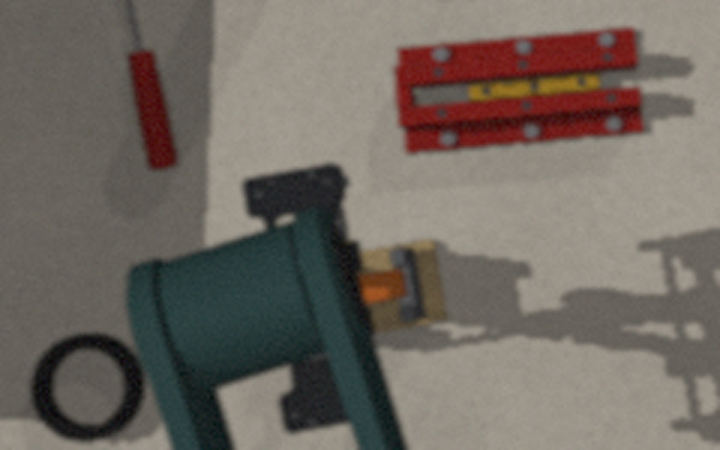

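The pick is lifted and gripped at its middle (width 21.6 mm); the guide at (520,90) in the crop is undisturbed. Next I'll move over the slot at height and check with the wrist camera.

```bash
python3 -c "
from h import *
go([615,10,145],6.8)"
```

```text
now t3.50 [432.4 212.1 160.6] [1.80e+02 1.00e-01 1.19e+01] w21.7 | turn [0.  0.1 5.1] shift [137.2 235.3  15.5]
```

```bash
python3 -m jog '[[[0,0,1],[20,35,0],1],[[0,0,2],[43,73,0],1],[[0,0,3],[66,113,0],1],[[0,0,4],[89,153,0],1],[[0,0,5],[112,193,5],1]]';  python3 -m jog '[[[0,0,0],[20,30,5],1],[[0,0,0],[25,42,10],1],[[0,0,0],[25,42,10],1],[[0,0,0],[25,42,10],1],[[0,0,0],[25,42,10],1]]'; python3 - <<'E'
from h import *
go([615,10,145],6.8)
im,d,K,T=snap("wrist"); save("w2.png",im); np.savez("w2.npz",im=im,d=d,K=K,T=T)
C=cloud(d,K,T)
for s in (-5,0,5): pass
# project expected tip & slot line
pr=lambda p:(lambda c:(K@np.array([c[0],-c[1],-c[2]]))[:2]/-c[2])(T[:3,:3]@np.array(p)+T[:3,3])
a=np.radians(96.8)
for x in(-98,42,67,92): print(x,pr([.606+np.cos(a)*x/1e3,.091+np.sin(a)*x/1e3,.02]).round())
E
```

```text
time: 4.0
tool_pos: [0.5824, 0.045, 0.1546]
ee_rot: [-3.141, 0.003, 0.119]
wrist_force: [-0.0, 0.9, 0.1]
width: 0.0218
time: 4.5
tool_pos: [0.6111, 0.0093, 0.1466]
ee_rot: [-3.141, 0.0, 0.122]
wrist_force: [0.0, -0.5, -1.4]
width: 0.0218
now t4.50 [611.1   9.3 146.6] [-180.    0.    7.] w21.8 | turn [-0.   0.   0.2] shift [ 4.  -0.2  1.6]
-98 [323. 246.]
42 [324.  68.]
67 [324.  31.]
92 [324.  -8.]
```

View pics/w2.png

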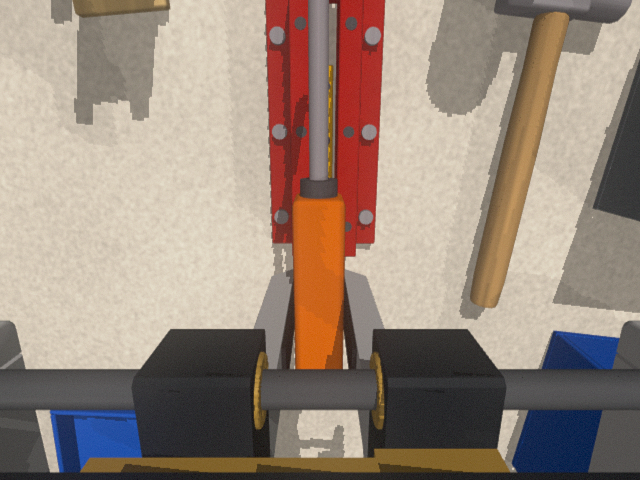

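The rod runs along col 318 and the slot middle is at about col 324, agreeing with my projection (323-324). The bar's inner end shows at (331,66), predicted row 68. Now I'll compute the rod's lateral offset.

```bash
python3 - <<'E'
from h import *
Q=np.load("w2.npz"); im,d,K,T=[Q[k] for k in("im","d","K","T")]
a=np.radians(96.8); ex=np.array([np.cos(a),np.sin(a)]); ey=np.array([-ex[1],ex[0]])
hsv=cv2.cvtColor(im,cv2.COLOR_RGB2HSV).astype(int)
def L(u,v,z):
    p=onplane(u,v,z,K,T)[:2]-[.606,.091]; return (np.array([p@ex,p@ey])*1000).round(1)
red=((hsv[...,0]<8)|(hsv[...,0]>172))&(hsv[...,1]>120)
for v in(20,60,100,140,170):
    row=(hsv[v,:,1]<60)&(hsv[v,:,2]>60); j=[u for u in range(303,330) if row[u]]
    # longest run containing 318
    l=318
    while row[l-1]: l-=1
    r=318
    while row[r+1]: r+=1
    rr=np.where(red[v,250:390])[0]+250
    print(v,"rod",l,r,L((l+r)/2,v,.166),"red outer",rr.min(),rr.max(),L((rr.min()+rr.max())/2,v,.008))
for v in(222,300): 
    o=np.where((hsv[v,:,0]>6)&(hsv[v,:,0]<17)&(hsv[v,:,1]>150))[0]; o=o[(o>280)&(o<360)]; print("handle",v,o.min(),o.max(),L((o.min()+o.max())/2,v,.178))
o=robot.get_obs()["tool_pos"]; p=o[:2]-[.606,.091]; print("tcp local",p@ex*1000,p@ey*1000)
E
```

```text
20 rod 308 335 [36.8  2.9] red outer 266 383 [77.3 -0.4]
60 rod 309 335 [22.8  2.6] red outer 267 381 [49.4 -0.2]
100 rod 309 327 [7.9 4.2] red outer 269 380 [20.  -0.8]
140 rod 309 328 [-7.7  4. ] red outer 270 378 [-11.   -0.6]
170 rod 310 327 [-20.    3.9] red outer 271 376 [-35.3  -0.3]
handle 222 292 344 [-39.7   4.1]
handle 300 294 343 [-74.    3.8]
tcp local -81.70373833768735 4.425182176419535
```

```bash
python3 -m jog '[[[0,0,0],[4.5,0,10],1],[[0,0,0],[4.5,0,20],1],[[0,0,0],[4.5,0,30],1],[[0,0,0],[4.5,0,35],1],[[0,0,0],[4.5,0,35],1]]';python3 -m jog '[[[0,0,0],[0,0,0],1],[[0,0,0],[0,0,0],1]]'; python3 - <<'E'
from h import *
o=robot.get_obs()["tool_pos"]; a=np.radians(96.8); ex=np.array([np.cos(a),np.sin(a)]); ey=np.array([-ex[1],ex[0]]);p=o[:2]-[.606,.091]; print("tcp local",p@ex*1000,p@ey*1000,o)
im,d,K,T=snap("scene"); C=cloud(d,K,T); save("s3.png",cv2.resize(im[150:280,260:400],(646,600),interpolation=cv2.INTER_CUBIC))
E
```

```text
time: 5.05
tool_pos: [0.6154, 0.0084, 0.1096]
ee_rot: [-3.141, 0.003, 0.12]
wrist_force: [0.5, -0.1, -1.4]
width: 0.0219
time: 5.25
tool_pos: [0.6168, 0.0082, 0.1121]
ee_rot: [3.141, -0.001, 0.12]
wrist_force: [-0.5, 0.1, -0.7]
width: 0.0219
tcp local -83.49908040366459 -0.9264505033182306 [0.61680656 0.00819799 0.11209579]
```

View pics/s3.png

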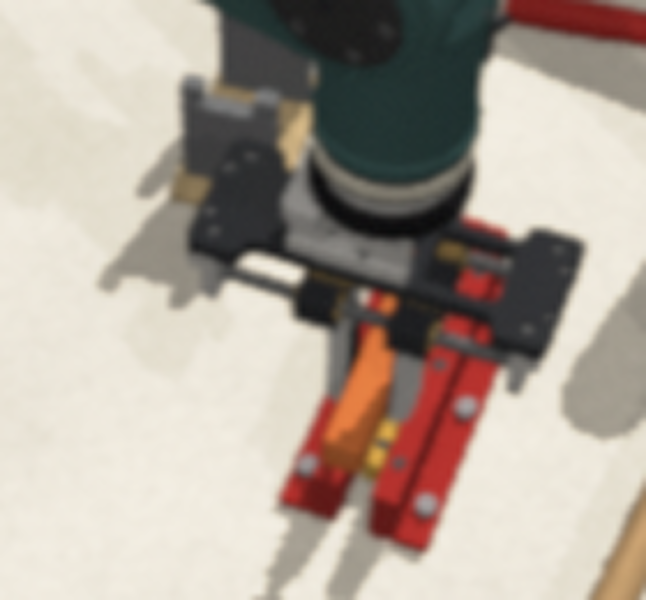

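The view shows the handle over the slot with the hook hidden behind the wrist; laterally it is within about 1 mm. I'll lower it gently while watching the force.

```bash
python3 -m jog '[[[0,0,0],[-0.5,0,4],1],[[0,0,0],[-0.5,0,9],1],[[0,0,0],[-0.5,0,14],1],[[0,0,0],[-0.5,0,18],1],[[0,0,0],[-0.5,0,20],1]]'; python3 -m jog '[[[0,0,0],[0,0,5],1],[[0,0,0],[0,0,11],1],[[0,0,0],[0,0,17],1],[[0,0,0],[0,0,22],1],[[0,0,0],[0,0,25],1]]'; python3 -m jog '[[[0,0,0],[0,0,1],1],[[0,0,0],[0,0,1],1],[[0,0,0],[0,0,1],1]]'
```

```text
time: 5.8
tool_pos: [0.6155, 0.0082, 0.0905]
ee_rot: [-3.141, 0.001, 0.12]
wrist_force: [0.0, 0.3, -0.5]
width: 0.0218
time: 6.3
tool_pos: [0.6155, 0.0083, 0.0656]
ee_rot: [-3.141, 0.001, 0.12]
wrist_force: [-0.3, -0.1, -2.0]
width: 0.0217
time: 6.6
tool_pos: [0.6162, 0.0082, 0.0658]
ee_rot: [3.142, -0.001, 0.12]
wrist_force: [0.5, 0.7, -0.6]
width: 0.0219
```

```bash
python3 -m jog '[[[0,0,0],[0,7,0],1],[[0,0,0],[0,14,0],1],[[0,0,0],[0,20,0],1],[[0,0,0],[0,26,0],1],[[0,0,0],[0,32,0],1]]';python3 -m jog '[[[0,0,0],[0,6,0],1],[[0,0,0],[0,12,0],1],[[0,0,0],[0,18,0],1],[[0,0,0],[0,24,0],1],[[0,0,0],[0,30,0],1]]'; python3 - <<'E'
from h import *
o=robot.get_obs()["tool_pos"]; a=np.radians(96.8); ex=np.array([np.cos(a),np.sin(a)]); ey=np.array([-ex[1],ex[0]]);p=o[:2]-[.606,.091]; print("tcp local",p@ex*1000,p@ey*1000,o)
im,d,K,T=snap("wrist"); save("w4.png",im)
E
```

```text
time: 7.1
tool_pos: [0.6197, -0.0239, 0.0654]
ee_rot: [-3.141, 0.0, 0.119]
wrist_force: [-0.3, 2.3, -0.0]
width: 0.0217
time: 7.6
tool_pos: [0.6234, -0.0538, 0.0655]
ee_rot: [-3.141, -0.0, 0.12]
wrist_force: [-0.9, 1.2, -0.9]
width: 0.0215
tcp local -145.817614545815 -0.12958559913704878 [ 0.62339406 -0.05377652  0.06547872]
```

View pics/w4.png

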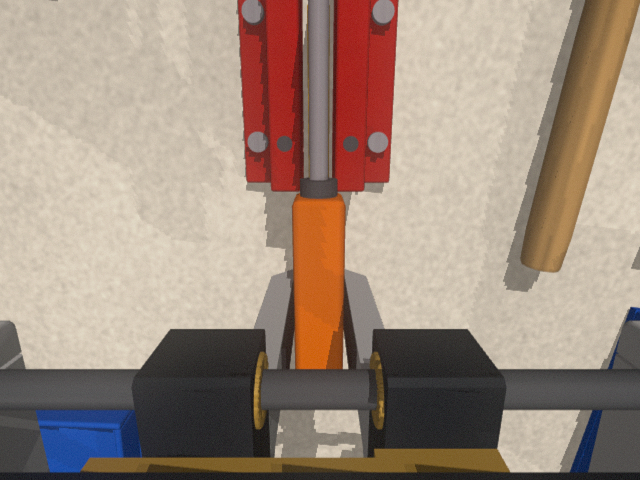

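The rod is centred over the slot (cols 308-329) with the bar hidden beneath it. There is about 1-2 N of drag force on the wrist, so I'll continue pulling.

```bash
python3 -m jog '[[[0,0,0],[0,10,0],1],[[0,0,0],[0,20,0],1],[[0,0,0],[0,30,0],1],[[0,0,0],[0,40,0],1],[[0,0,0],[0,50,0],1]]';python3 -m jog '[[[0,0,0],[0,10,0],1],[[0,0,0],[0,20,0],1],[[0,0,0],[0,30,0],1],[[0,0,0],[0,40,0],1],[[0,0,0],[0,48,0],1]]'; python3 -m jog '[[[0,0,0],[0,8,0],1],[[0,0,0],[0,16,0],1],[[0,0,0],[0,24,0],1],[[0,0,0],[0,29,0],1],[[0,0,0],[0,29,0],1]]'; python3 - <<'E'
from h import *
o=robot.get_obs()["tool_pos"]; a=np.radians(96.8); ex=np.array([np.cos(a),np.sin(a)]); ey=np.array([-ex[1],ex[0]]);p=o[:2]-[.606,.091]; print("tcp local",p@ex*1000,p@ey*1000,o)
for n in("wrist","scene"):
    im,d,K,T=snap(n); save(n+"5.png",im); C=cloud(d,K,T)
    h=cv2.cvtColor(im,cv2.COLOR_RGB2HSV).astype(int)
    y=(h[...,0]>19)&(h[...,0]<34)&(h[...,1]>110)&(h[...,2]>60)&(C[...,2]<.035)&(C[...,2]>.003)&(C[...,0]>.5)&(C[...,0]<.75)&(C[...,1]>-.3)&(C[...,1]<.2)
    if y.sum()>20:
        p=C[y]; q=np.stack([(p[:,:2]-[.606,.091])@ex,(p[:,:2]-[.606,.091])@ey],-1)*1000; print(n,y.sum(),np.percentile(q,[2,50,98],axis=0).round(1).tolist())
E
```

```text
time: 8.15
tool_pos: [0.6294, -0.104, 0.0655]
ee_rot: [-3.141, -0.0, 0.119]
wrist_force: [0.5, 0.8, -0.6]
width: 0.0215
time: 8.65
tool_pos: [0.6351, -0.1516, 0.0655]
ee_rot: [3.142, -0.0, 0.119]
wrist_force: [-0.2, 1.4, 0.2]
width: 0.0218
time: 9.15
tool_pos: [0.6386, -0.1806, 0.0655]
ee_rot: [3.141, -0.0, 0.119]
wrist_force: [1.1, 0.3, -1.8]
width: 0.0219
tcp local -273.58930329590555 -0.20390965115890528 [ 0.63859653 -0.1806406   0.06547266]
wrist 48 [[-201.3, -6.6], [-186.3, 4.8], [-143.0, 5.1]]
scene 24 [[-159.2, -4.9], [-148.8, -3.1], [-135.6, 1.8]]
```

```bash
python3 -m jog '[[[0,0,0],[0,-4,0],1],[[0,0,0],[0,-7,0],1],[[0,0,0],[0,-7,-20],1],[[0,0,0],[0,-7,-55],1],[[0,0,0],[0,-7,-98],1]]';python3 -m jog '[[[0,0,0],[0,0,0],1]]'; python3 -c "
from h import *
go([432.7,212.3,165],11.86)"; python3 - <<'E'
from h import *
im,d,K,T=snap("top"); C=cloud(d,K,T); save("t6.png",cv2.resize(im[180:330,230:470],(720,450),interpolation=cv2.INTER_CUBIC))
E
```

```text
time: 9.75
tool_pos: [0.6363, -0.1714, 0.162]
ee_rot: [-3.139, 0.005, 0.12]
wrist_force: [1.3, -0.2, -0.2]
width: 0.0218
time: 9.85
tool_pos: [0.6412, -0.1732, 0.1724]
ee_rot: [3.135, -0.013, 0.12]
wrist_force: [0.7, 0.3, 0.2]
width: 0.0217
now t9.85 [ 641.2 -173.2  172.4] [179.6  -0.8   6.9] w21.7 | turn [ 0.4 -0.8 -5. ] shift [-160.8 -407.8    2.4]
```

View pics/t6.png

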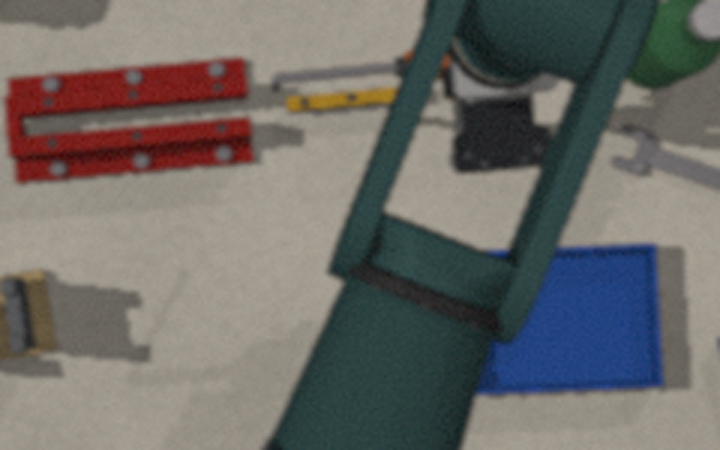

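The bar's inner end at crop (288,103) is about 30 mm clear of the mouth at (250,97). It lies straight on the bench, so I'll return the pick.

```bash
python3 -m jog '[[[0,0,-1],[-12,-30,0],1],[[0,0,-2],[-28,-70,0],1],[[0,0,-3],[-44,-110,0],1],[[0,0,-4],[-60,-152,0],1],[[0,0,-5],[-76,-193,0],1]]';python3 -m jog '[[[0,0,0],[-22,-43,0],1],[[0,0,0],[-44,-86,0],1],[[0,0,0],[-64,-128,0],1],[[0,0,0],[-82,-165,0],1],[[0,0,0],[-95,-192,0],1]]'; python3 -c "
from h import *
go([432.7,212.3,150],11.86)"
```

```text
time: 10.4
tool_pos: [0.537, 0.0118, 0.1612]
ee_rot: [-3.14, 0.003, 0.208]
wrist_force: [-0.1, 0.6, -0.5]
width: 0.0219
time: 10.9
tool_pos: [0.4038, 0.18, 0.1616]
ee_rot: [-3.141, 0.003, 0.209]
wrist_force: [0.4, -0.5, -0.5]
width: 0.0219
now t10.90 [403.8 180.  161.6] [-180.     0.2   12. ] w21.9 | turn [-0.   0.2  0.1] shift [ 35.  -25.6  11.5]
```

```bash
python3 -m jog '[[[0,0,0],[15,-12,0],1],[[0,0,0],[30,-22,0],1],[[0,0,0],[35,-25.5,0],1],[[0,0,0],[35,-25.5,0],1],[[0,0,0],[35,-25.5,0],1]]';python3 -m jog '[[[0,0,0],[0,0,0],1],[[0,0,0],[0,0,0],1]]'; python3 -c "
from h import *
go([432.7,212.3,120],11.86)"
```

```text
time: 11.4
tool_pos: [0.435, 0.21, 0.1625]
ee_rot: [3.141, 0.002, 0.207]
wrist_force: [0.5, 0.7, -1.8]
width: 0.0218
time: 11.6
tool_pos: [0.4355, 0.21, 0.1635]
ee_rot: [3.142, 0.0, 0.206]
wrist_force: [-0.4, -0.3, -0.9]
width: 0.0216
now t11.60 [435.5 210.  163.5] [180.    0.   11.8] w21.6 | turn [ 0.  0. -0.] shift [-2.3 -2.8 43.5]
```

```bash
python3 -m jog '[[[0,0,0],[-2,-2.5,8],1],[[0,0,0],[-2.3,-2.5,20],1],[[0,0,0],[-2.3,-2.5,33],1],[[0,0,0],[-2.3,-2.5,43],1],[[0,0,0],[-2.3,-2.5,48],1]]';python3 -m jog '[[[0,0,0],[0,0,0],1],[[0,0,0],[0,0,0],1]]'; python3 -c "
from h import *
im,d,K,T=snap('wrist'); save('w7.png',im)
hsv=cv2.cvtColor(im,cv2.COLOR_RGB2HSV); H,S,V=[hsv[...,i].astype(int) for i in range(3)]
z=robot.get_obs()['tool_pos'][2]+.019
for v in(100,150,222,300):
    u=np.where((abs(H[v]-11)<6)&(S[v]>150))[0]; u=u[(u>270)&(u<370)]; print(v,(u.min(),u.max()) if len(u) else None)
C=cloud(d,K,T); m=(abs(H-11)<6)&(S>150)&(V>60)&(abs(C[...,0]-.43)<.06)&(abs(C[...,1]-.21)<.08); p=C[m]
A=np.c_[p[:,:2]-p[:,:2].mean(0),np.ones(len(p))]; print('top face fit',len(p),np.percentile(p[:,2],[5,50,95]).round(4),z)
go([432.7,212.3,72],11.86)"
```

```text
time: 12.1
tool_pos: [0.4319, 0.2122, 0.1133]
ee_rot: [3.141, 0.003, 0.207]
wrist_force: [-0.4, -0.4, -0.9]
width: 0.0222
time: 12.3
tool_pos: [0.4331, 0.2126, 0.1156]
ee_rot: [-3.141, -0.0, 0.207]
wrist_force: [1.0, -0.7, -1.0]
width: 0.0215
100 None
150 None
222 (np.int64(292), np.int64(345))
300 (np.int64(294), np.int64(343))
top face fit 8674 [0.145  0.1469 0.148 ] 0.13498369409739758
now t12.35 [433.4 212.7 116. ] [-1.80e+02 -1.00e-01  1.19e+01] w21.6 | turn [-0.  -0.1 -0. ] shift [-0.8  0.3 44. ]
```

View pics/w7.png

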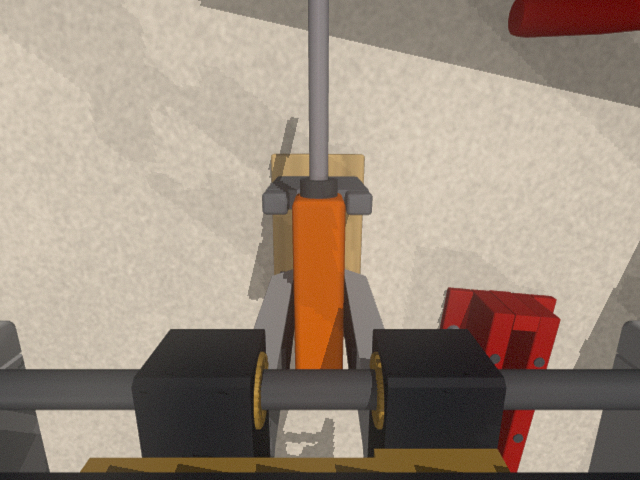

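The handle (cols 292-345) is centred between the post lips (288 and 347). It sits unshifted in the hand and level, so I'm lowering and releasing.

```bash
python3 -m jog '[[[0,0,0],[-0.5,0,10],1],[[0,0,0],[-0.5,0,22],1],[[0,0,0],[-0.5,0,33],1],[[0,0,0],[-0.5,0,40],1],[[0,0,0],[-0.5,0,44],1]]';python3 -m jog '[[[0,0,0],[0,0,0],1],[[0,0,0],[0,0,0],1],[[0,0,0],[0,0,0],1]]'
```

```text
time: 12.85
tool_pos: [0.4315, 0.2121, 0.0713]
ee_rot: [3.141, 0.003, 0.207]
wrist_force: [-6.7, -3.3, 17.5]
width: 0.0217
time: 13.15
tool_pos: [0.4326, 0.2125, 0.0714]
ee_rot: [-3.141, -0.0, 0.207]
wrist_force: [1.1, 0.2, -0.8]
width: 0.0215
```

```bash
python3 -m jog '[[[0,0,0],[0,0,0.3],0.5],[[0,0,0],[0,0,0.3],0],[[0,0,0],[0,0,0.3],-0.5],[[0,0,0],[0,0,0.3],-1],[[0,0,0],[0,0,0.3],-1]]';python3 -m jog '[[[0,0,0],[0,0,0],-1],[[0,0,0],[0,0,0],-1],[[0,0,0],[0,0,-15],-1],[[0,0,0],[0,0,-50],-1],[[0,0,0],[0,0,-100],-1]]';python3 -m jog '[[[0,0,0],[0,0,-20],-1],[[0,0,0],[0,0,-40],-1],[[0,0,0],[0,0,-40],-1],[[0,0,0],[0,0,-40],-1]]'; python3 - <<'E'
from h import *
im,d,K,T=snap("wrist"); save("w8.png",im)
hsv=cv2.cvtColor(im,cv2.COLOR_RGB2HSV); H,S,V=[hsv[...,i].astype(int) for i in range(3)]
C=cloud(d,K,T)
m=((H>6)&(H<17)&(S>150)&(V>60)&(C[...,2]>.06)).astype(np.uint8)
c=max(cv2.findContours(m,0,2)[0],key=cv2.contourArea); r=cv2.minAreaRect(c); print(r)
p=np.array([onplane(u,v,.102,K,T) for u,v in cv2.boxPoints(r)])*1000; print(p.mean(0).round(1)); q=C[m>0]; print(np.percentile(q[:,2],[5,50,95]).round(4))
print(np.linalg.lstsq(np.c_[q[:,:2],np.ones(len(q))],q[:,2],rcond=None)[0].round(3))
a=np.radians(96.8); t=np.array([.606,.091])-.185*np.array([np.cos(a),np.sin(a)]); print(t)
go([t[0]*1000,t[1]*1000,200],6.8)
E
```

```text
time: 13.65
tool_pos: [0.4326, 0.2125, 0.0713]
ee_rot: [-3.141, -0.0, 0.207]
wrist_force: [-1.0, -0.4, -0.2]
width: 0.0523
time: 14.15
tool_pos: [0.4304, 0.2117, 0.1692]
ee_rot: [3.141, 0.007, 0.207]
wrist_force: [0.8, 0.1, -0.1]
width: 0.0916
time: 14.55
tool_pos: [0.4325, 0.2124, 0.2108]
ee_rot: [-3.142, -0.0, 0.207]
wrist_force: [0.3, 0.2, -0.2]
width: 0.0936
((318.5, 227.5), (121.0, 27.0), 90.0)
[433.  214.6 102. ]
[0.101  0.1027 0.104 ]
[ 0.403  0.177 -0.108]
[ 0.62790473 -0.09269862]
now t14.60 [432.  212.2 209.8] [1.80e+02 1.00e-01 1.19e+01] w94.3 | turn [0.  0.1 5.1] shift [129.1 338.7   9.6]
```

The pick is back on its rest at (433.0, 214.6), against (432.0, 213.9) before, at the same height. Next I'll go over the bar.

```bash
python3 -m jog '[[[0,0,1],[16,40,0],-1],[[0,0,2],[32,82,0],-1],[[0,0,3],[48,126,0],-1],[[0,0,4],[64,170,0],-1],[[0,0,5],[80,213,0],-1]]';python3 -m jog '[[[0,0,0],[22,43,0],-1],[[0,0,0],[42,86,0],-1],[[0,0,0],[60,118,5],-1],[[0,0,0],[60,118,10],-1],[[0,0,0],[60,118,10],-1]]'; python3 -m jog '[[[0,0,0],[0,0,0],-1]]'; python3 - <<'E'
from h import *
im,d,K,T=snap("wrist"); save("w9.png",im)
h=cv2.cvtColor(im,cv2.COLOR_RGB2HSV).astype(int); C=cloud(d,K,T)
m=((h[...,0]>19)&(h[...,0]<34)&(h[...,1]>110)&(h[...,2]>50)&(C[...,2]>.005)&(C[...,2]<.04)).astype(np.uint8)
m=cv2.morphologyEx(m,cv2.MORPH_CLOSE,np.ones((9,9)))
c=max(cv2.findContours(m,0,2)[0],key=cv2.contourArea); r=cv2.minAreaRect(c); print(r)
p=np.array([onplane(u,v,.02,K,T) for u,v in cv2.boxPoints(r)])*1000; print(p.round(1).tolist(),p.mean(0).round(1))
q=C[m>0]; print(np.percentile(q[:,2],[5,50,95]).round(4),np.median(q,0))
e=[p[1]-p[0],p[2]-p[1]]; e=max(e,key=np.linalg.norm); yaw=np.degrees(np.arctan2(e[1],e[0]))%180; print("len",np.linalg.norm(e),"yaw",yaw)
go([p.mean(0)[0],p.mean(0)[1],60],yaw-90)
E
```

```text
time: 15.1
tool_pos: [0.5543, 0.0188, 0.2088]
ee_rot: [-3.141, 0.004, 0.119]
wrist_force: [1.6, 0.2, 0.2]
width: 0.0943
time: 15.6
tool_pos: [0.6269, -0.0897, 0.1973]
ee_rot: [-3.139, 0.006, 0.118]
wrist_force: [0.4, 0.7, -1.0]
width: 0.0939
time: 15.7
tool_pos: [0.6273, -0.0883, 0.2]
ee_rot: [-3.14, 0.002, 0.121]
wrist_force: [0.6, 0.1, 0.2]
width: 0.094
((319.0, 216.5), (109.0, 12.0), 90.0)
[[616.6, -39.3, 20.0], [627.8, -38.0, 20.0], [641.3, -146.2, 20.0], [629.2, -147.7, 20.0]] [628.7 -92.8  20. ]
[0.0195 0.0209 0.0227] [ 0.62869573 -0.08822487  0.02091289]
len 109.10883091854959 yaw 97.12522736835953
now t15.75 [627.5 -88.1 200.9] [-1.8e+02  1.0e-01  6.9e+00] w94.3 | turn [-0.   0.1 -0.2] shift [  0.8   4.9 140.9]
```

View pics/w9.png

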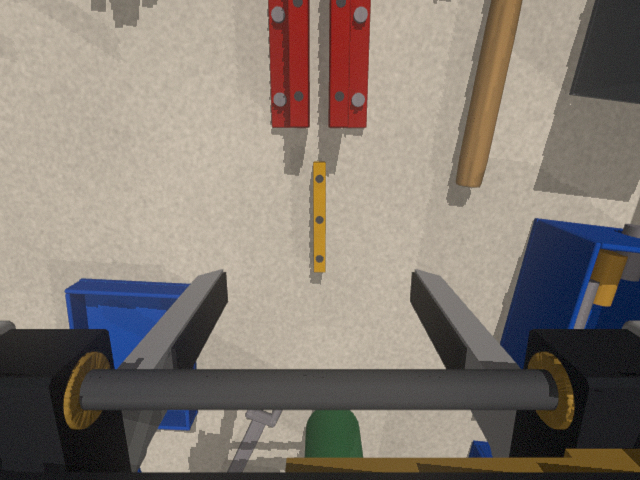

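The bar spans (313-326, 162-272): isolated, straight, and 30+ mm clear of the mouth. I'll descend slowly at the end and grip.

```bash
python3 -m jog '[[[0,0,0],[1,4.5,40],-1],[[0,0,0],[1,4.5,85],-1],[[0,0,0],[1,4.5,125],-1],[[0,0,0],[1,4.5,150],-0.5],[[0,0,0],[1,4.5,165],-0.3]]';python3 -m jog '[[[0,0,0],[0,0,10],-0.2],[[0,0,0],[0,0,18],-0.2],[[0,0,0],[0,0,24],-0.2],[[0,0,0],[0,0,28],-0.2],[[0,0,0],[0,0,28],-0.2]]'; python3 -c "
from h import *
go([628.7,-92.8,7],6.9)"
```

```text
time: 16.25
tool_pos: [0.6279, -0.092, 0.0339]
ee_rot: [-3.14, 0.003, 0.122]
wrist_force: [-0.7, 0.1, 0.4]
width: 0.0811
time: 16.75
tool_pos: [0.6299, -0.094, 0.0084]
ee_rot: [3.142, -0.0, 0.12]
wrist_force: [0.3, -0.7, 0.3]
width: 0.0568
now t16.75 [629.9 -94.    8.4] [180.   -0.    6.9] w56.8 | turn [ 0. -0. -0.] shift [-1.1 -1.3  1.4]
```

```bash
python3 -m jog '[[[0,0,0],[-1,0,2],0.3],[[0,0,0],[-1,0,2],1],[[0,0,0],[-1,0,2],1],[[0,0,0],[-1,0,2],1],[[0,0,0],[-1,0,2],1]]';python3 -m jog '[[[0,0,0],[0,0,0],1],[[0,0,0],[0,0,0],1],[[0,0,0],[0,0,0],1],[[0,0,0],[0,0,0],1],[[0,0,0],[0,0,0],1]]';python3 -m jog '[[[0,0,0],[0,0,0],1],[[0,0,0],[0,0,0],1],[[0,0,0],[0,0,0],1],[[0,0,0],[0,0,0],1],[[0,0,0],[0,0,0],1]]'
```

```text
time: 17.25
tool_pos: [0.6289, -0.094, 0.0064]
ee_rot: [3.142, -0.0, 0.12]
wrist_force: [-0.0, 0.1, 0.0]
width: 0.02
time: 17.75
tool_pos: [0.6286, -0.094, 0.0062]
ee_rot: [-3.142, 0.0, 0.12]
wrist_force: [-1.1, -0.3, 0.4]
width: 0.0117
time: 18.25
tool_pos: [0.6287, -0.094, 0.0062]
ee_rot: [-3.142, 0.0, 0.12]
wrist_force: [-1.9, -0.0, 2.6]
width: 0.0117
```

```bash
python3 -m jog '[[[0,0,0],[0,0,-10],1],[[0,0,0],[0,0,-30],1],[[0,0,0],[0,0,-60],1],[[0,0,0],[0,0,-80],1],[[0,0,0],[0,0,-80],1]]'; python3 -c "
from h import *
go([449,-272,80],4)"
```

```text
time: 18.75
tool_pos: [0.6314, -0.0944, 0.0905]
ee_rot: [3.139, -0.008, 0.12]
wrist_force: [0.3, -0.2, -2.0]
width: 0.0116
now t18.75 [631.4 -94.4  90.5] [179.9  -0.5   6.9] w11.6 | turn [ 0.1 -0.5  2.9] shift [-202.4  154.4    9.3]
```

```bash
python3 -m jog '[[[0,0,1],[-25,20,0],1],[[0,0,2],[-60,46,0],1],[[0,0,3],[-98,75,0],1],[[0,0,3],[-135,103,0],1],[[0,0,3],[-165,127,0],1]]'; python3 -m jog '[[[0,0,0],[-20,15,0],1],[[0,0,0],[-36,26,0],1],[[0,0,0],[-36,26,0],1],[[0,0,0],[-36,26,0],1],[[0,0,0],[-36,26,0],1]]'; python3 - <<'E'
from h import *
im,d,K,T=snap("wrist"); save("w10.png",im)
go([449,-272,80],4)
C=cloud(d,K,T); h=cv2.cvtColor(im,cv2.COLOR_RGB2HSV).astype(int)
m=(h[...,0]>105)&(h[...,0]<125)&(h[...,1]>130)&(C[...,2]>.022)&(C[...,2]<.036)&(abs(C[...,0]-.449)<.08)&(abs(C[...,1]+.272)<.11); p=C[m]
print(m.sum(),np.percentile(p,[1,99],axis=0).round(3))
E
```

```text
time: 19.25
tool_pos: [0.4775, -0.2405, 0.0842]
ee_rot: [-3.14, 0.002, 0.067]
wrist_force: [0.4, -1.7, -2.0]
width: 0.0116
time: 19.75
tool_pos: [0.4464, -0.2674, 0.0855]
ee_rot: [-3.14, 0.0, 0.068]
wrist_force: [0.7, 0.5, -2.3]
width: 0.0119
now t19.80 [ 446.5 -267.3   85.6] [-180.     0.     3.9] w11.7 | turn [-0.   0.  -0.1] shift [2.2 4.8 5.6]
4544 [[ 0.385 -0.348  0.023]
 [ 0.509 -0.187  0.032]]
```

View pics/w10.png

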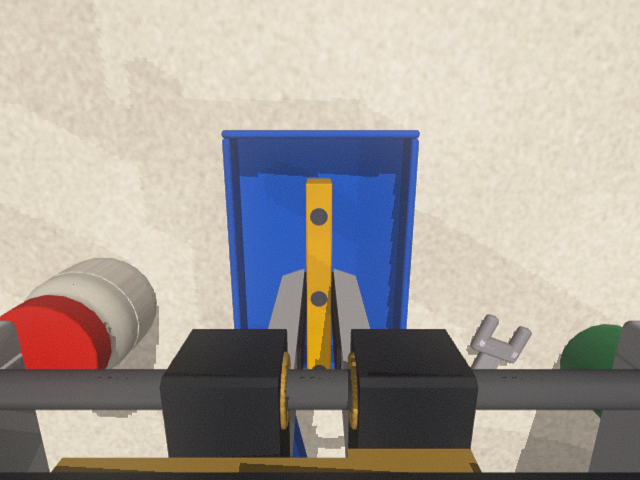

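The bar is over the middle of the large tray (cols 223-418, bar at col 319), aligned with it. The jar at left and the bottle at right are clear, so I'm lowering.

```bash
python3 -m jog '[[[0,0,0],[2,4,12],1],[[0,0,0],[2,4,28],1],[[0,0,0],[2,4,43],1],[[0,0,0],[2,4,55],1],[[0,0,0],[2,4,62],1]]'; python3 -m jog '[[[0,0,0],[0,0,3],1],[[0,0,0],[0,0,6],1],[[0,0,0],[0,0,9],1],[[0,0,0],[0,0,10.5],1],[[0,0,0],[0,0,11],1]]';  python3 -m jog '[[[0,0,0],[0,0,0],1],[[0,0,0],[0,0,0.5],1],[[0,0,0],[0,0,0.5],1]]'
```

```text
time: 20.3
tool_pos: [0.4478, -0.2712, 0.0221]
ee_rot: [-3.14, 0.002, 0.068]
wrist_force: [-0.0, -0.3, -2.7]
width: 0.0116
time: 20.8
tool_pos: [0.4483, -0.2721, 0.0133]
ee_rot: [3.141, -0.0, 0.067]
wrist_force: [-0.3, 0.7, -2.3]
width: 0.0116
time: 21.1
tool_pos: [0.4483, -0.2721, 0.0128]
ee_rot: [3.141, -0.0, 0.067]
wrist_force: [1.0, 0.9, -3.2]
width: 0.0118
```

```bash
python3 -m jog '[[[0,0,0],[0,0,0.6],1],[[0,0,0],[0,0,1.2],1],[[0,0,0],[0,0,1.2],1]]'; python3 -m jog '[[[0,0,0],[0,0,0.4],1],[[0,0,0],[0,0,0.8],1],[[0,0,0],[0,0,0.8],1]]'
```

```text
time: 21.4
tool_pos: [0.4481, -0.2719, 0.0114]
ee_rot: [-3.141, 0.0, 0.067]
wrist_force: [-0.3, -0.0, -3.7]
width: 0.0116
time: 21.7
tool_pos: [0.4482, -0.272, 0.0112]
ee_rot: [3.142, -0.0, 0.067]
wrist_force: [-2.2, 1.8, 2.2]
width: 0.0114
```

The wrist shows contact (z force -3.7 to +2.2 N). I'm releasing with a moderate opening, then rising and checking.

```bash
python3 -m jog '[[[0,0,0],[0,0,0],0.6],[[0,0,0],[0,0,0],0.2],[[0,0,0],[0,0,0],0],[[0,0,0],[0,0,0],0],[[0,0,0],[0,0,0],0]]'; python3 -m jog '[[[0,0,0],[0,0,-5],0],[[0,0,0],[0,0,-20],0],[[0,0,0],[0,0,-60],0],[[0,0,0],[0,0,-105],0],[[0,0,0],[0,0,-150],0]]';python3 -m jog '[[[0,0,0],[0,-40,-40],0],[[0,0,0],[0,-80,-80],0],[[0,0,0],[0,-80,-80],0],[[0,0,0],[0,-80,-80],0]]'; python3 - <<'E'
from h import *
im,d,K,T=snap("wrist"); C=cloud(d,K,T); h=cv2.cvtColor(im,cv2.COLOR_RGB2HSV).astype(int)
m=(h[...,0]>17)&(h[...,0]<34)&(h[...,1]>110)&(h[...,2]>50)&(C[...,2]<.06)&(abs(C[...,0]-.449)<.06)&(abs(C[...,1]+.272)<.08); p=C[m]
print("bar",m.sum(),np.percentile(p,[2,50,98],axis=0).round(4).tolist())
for n in("top","scene"):
    im2,d,K,T=snap(n); C=cloud(d,K,T); h=cv2.cvtColor(im2,cv2.COLOR_RGB2HSV).astype(int)
    m=(abs(h[...,0]-12)<6)&(h[...,1]>160)&(C[...,2]>.06)&(abs(C[...,0]-.433)<.08)&(abs(C[...,1]-.211)<.08)
    if m.sum(): r=cv2.minAreaRect((C[m][:,:2]*1000).astype(np.float32)); print(n,"handle",r,np.percentile(C[m][:,2],[5,50,95]).round(3))
    if n=="scene": save("final.png",np.hstack([cv2.resize(im,(400,300)),cv2.resize(im2,(400,300))]))
print(robot.get_obs()["tool_pos"],robot.get_obs()["wrist_force"])
E
```

```text
time: 22.2
tool_pos: [0.4483, -0.2721, 0.0107]
ee_rot: [3.142, -0.0, 0.067]
wrist_force: [0.6, -0.1, 0.5]
width: 0.0454
time: 22.7
tool_pos: [0.4478, -0.2717, 0.1623]
ee_rot: [-3.141, 0.0, 0.067]
wrist_force: [1.1, -0.9, 0.5]
width: 0.0471
time: 23.1
tool_pos: [0.4437, -0.1919, 0.2431]
ee_rot: [3.138, -0.004, 0.069]
wrist_force: [-0.9, 0.3, -1.1]
width: 0.047
bar 850 [[0.4411, -0.3235, 0.0167], [0.4484, -0.2654, 0.0259], [0.4561, -0.2165, 0.0275]]
top handle ((434.11090087890625, 214.574951171875), (21.34227752685547, 98.75800323486328), 11.906615257263184) [0.095 0.101 0.107]
scene handle ((433.38702392578125, 210.54397583007812), (20.48623275756836, 100.60025787353516), 12.65335750579834) [0.088 0.103 0.107]
[ 0.44209952 -0.19267799  0.23826365] [ 0.4894223   0.35663847 -0.95686063]
```

Numbers agree: the bar's top is at 25 mm (floor 5 + 20), its centre is near (448,-270), and the pick is where it started. Handing in.

```bash
python3 -m jog '[[[0,0,0],[0,0,0],0],[[0,0,0],[0,0,0],0],[[0,0,0],[0,0,0],0]]'; python3 -c "
from bench import close_job
print(close_job())"
```

```text
time: 23.55
tool_pos: [0.4425, -0.1926, 0.2395]
ee_rot: [-3.14, 0.002, 0.066]
wrist_force: [-0.2, -1.0, -0.4]
width: 0.0472
the job is handed in; nothing more can be done
None
```

The job is handed in at about 23.6 s; `close_job()` gives no verdict. I hooked the bar from behind with the pick and dragged it out, leaving its inner end about 30 mm clear of the slot's mouth. I then put the pick back on its rest, gripped the bar, and laid it flat in the larger blue tray.

**Bar:** the last wrist depth check puts its top at about 25 mm, which is the tray floor plus 20 mm. Its centre is near (448, -270) mm, against a tray centre of about (449, -272).

**Pick:** the handle is at about (433.5, 212.5) mm, the mean of two views, within 1–2 mm of where it started. Its height and direction are unchanged.

**Checks that disagreed or were missing:**
- The top and scene cameras differ by about 4–5 mm in y throughout, so I used their mean or the wrist view.
- A plane fit of the handle's tilt gave no sense, because the face is too narrow, so I judged level by height only.
- I could not view the final picture because the 12-picture limit was reached, so the last checks are numbers only.
- I did not measure the bystanders at the end. The pictures along the way showed no contact, and the forces stayed low: the highest was 17.5 N, briefly, when the pick was seated on its rest.

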